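Stack the keyed tier and its cover on the shaker deck

ROBOT

A 6-joint arm with a two-finger parallel gripper is mounted at the origin on a cart in front of the work surface, level with it; the furniture and walls round the work are solid. World frame = base frame: x ahead of the robot, y to its left, z up, the work surface at z = 0. Lengths are in m, angles in rad, forces in N, time in s.
With the tool pointing down it reaches from about 0.325 to 0.925 m from the base axis. Payload 3.1 kg.
Tool frame: the origin (TCP) lies on the mounting face of the last link; the fingertips stand 173 mm ahead of it and the grasp point (between the pads) lies robot.hold_point_z ahead of it (robot.hold_point_z is the distance from the TCP to the grasp point, in m); z points along the fingers, y is the line along which they close (so a half turn about z gives the same grasp; the last joint's range is limited). The gripper opens to 85 mm and grips with 20 to 120 N. Pads are 22 mm wide; open, the fingers measure 114 mm over their backs; the gripper's body (76 mm by 85 mm) begins 54 mm behind the grasp point. The pads swing forward as they close: fully open they stand 13 mm farther back than shut.
Start: joints at [-1.408, 0.217, 1.613, -0, 1.311, -0.112], TCP at [0.17, -0.602, 0.405] pointing down, gripper open.
Joint ranges: [-2.75, 2.75], [-0.78, 2.1], [0.31, 2.55], [-1.13, 4.27], [0.13, 2.63], [-2.58, 2.58]. Speed limits (rad/s): [2.79, 2.79, 3.14, 3.14, 3.14, 3.14].

INTERFACE

Orientations are given as [roll, pitch, yaw] about the fixed x, y, z axes, in that order (R = Rz(yaw) Ry(pitch) Rx(roll)).
In Python, from bench import robot gives the robot as it stands.
- The arm moves only by the shell command python3 -m crank 'ROWS' [FORCE]. ROWS is JSON, a list of rows, each an object of numbers: "fingers": the closure, from 0 (fully open) to 1 (shut); "x", "y", "z": the shift along the tool's x, y, z in mm; "ax", "ay", "az": the turn, a rotation vector about the tool's x, y, z in rad. A call has 1 to 8 rows; each row shifts and turns the commanded pose from where the row before left it, along the tool's axes as they then stand; what a row does not reach is not made up. A row lasts 1/10 s, in which the tool goes at most 50 mm and 8.59 degrees, less where a joint would pass 70% of its speed; a pose out of reach is approached as far as the arm can. A call is refused whole if a number of a shift passes 50 or a number of a turn 0.15, either way. A call with a gripper value outside its range is refused whole. The fingers move at their own pace and stop on an object; FORCE is the grip in N (left out, the last holds). Time passes only in rows, so rows that do not move let the fingers close. It gives the time, the measured TCP pose, the force, the opening and the grip force at its end, in the units of the state.
- robot.read_state(): the state, without advancing time (a new reading comes with each control period).
- robot.snapshot(name): name is "side" or "top" or "wrist"; returns (picture, depth): 420x560x3 uint8, red, green, blue; 420x560 float32, m along the optical axis (not along the pixel's ray), 0 where there is no reading.
- robot.camera_params(name): a dict with "camera_matrix" (3x3 intrinsics, pixels), "xyz" and "orientation" of the camera in the world. Camera axes: x right, y down, z forward; pixel columns grow to the right and rows downward; lengths in m; the calibration is good to about 2 mm. A picture is of the moment at which its call begins: read the wrist's pose just before it. camera_params takes no time and is no camera call; for the wrist camera it gives the pose at the moment of the call.
- robot.close_job(): hands the job in; it is judged then, once.
Trained networks look in the newest picture that a camera, given by its name, has taken for a name from the list of things; names that differ only in an ending like _2 or _b are one class to them, and where a whole thing is asked for, a point or a joint stands for the part that bears it (a point fixed in the world has none). Each returns a list of dicts, best first, with "confidence" (0 to 1); they miss things now and then, are a little off and sometimes report something else, mostly with a low value. They report only what shows in the picture. A call takes as long as a camera call. They do not tell look-alikes from the thing itself.
- robot.regions_of(camera, label): "pixels" (420x560 bool, what is visible of it) and "uv" ([column, row] in pixels, amid what is visible of it).
The state is a dict: "time_s": time; "joint_pos": joint angles; "qvel": joint speeds; "tau": joint torques, N m; "tool_pos": TCP position; "tcp_rot": TCP orientation; "ft_force": force on the tool from outside, world axes, zero at the start; "ft_torque": the same for the moment, N m; "opening": finger opening in m; "grip_force": force on a finger pad.
Only numpy, scipy, OpenCV 4.12 (cv2) and the standard library are available. Lean on these libraries where they do the work, as an engineer would, in place of code of your own. Each camera call takes 0.05 s, during which the arm holds its last target. There are 200 camera calls.

TASK

Put the shaker stack back together: take the open tier off the sloping draining stand and set it down gently on the shaker's keyed deck, then set the closed cover gently on the tier. Both must be the right way round, so that each lug drops into the notch of its own width below and the parts sit fully down and level. Leave the pen between them and the sample cup and spice jar behind where they are.

Things in the scene. Friction and masses are not known exactly. Their poses are not given: they have to be found in the camera images.
- tier: Open aluminium tier, frame 110 (x) x 56 (y) x 32 mm high, 9 mm walls, 0.11-0.23 kg. Origin: middle of the underside of the walls (seating plane); z out of its open top. Four lugs below the underside, four notches in the top rim straight above them (sizes: see its points). Starts on its lugs on the sloping stand, wide end uphill; grip across the 56 mm width.
- cover: Closed aluminium cover, block 110 (x) x 56 (y) x 26 mm high, smooth closed top, 0.10-0.21 kg. Origin: middle of its underside (seating plane); z out of its top. Four lugs below, as the tier's. Two low dark ribs on top, 28 and 14 mm long, mark the wide and narrow lug ends. Starts beside the tier (left or right) on its lugs, wide end downhill; grip across the 56 mm width.
- shaker: Fixed grey shaker, housing 160 (x) x 110 (y) x 40 mm high; on top the keyed deck: an aluminium rim 110 x 56 mm, 9 mm wall, 16 mm high, with one notch in the middle of each side, as in the tier: the wide one at +x, the narrow one at -x. Origin: middle of the underside, on the worktop; z up. Black knob on its +y side.
- stand: Fixed dark steel draining stand, 250 mm wide (y), sheet 160 mm long, sloping 32 degrees: it rises along +x; a 14 mm lip along the low side, towards the robot, stops the parts. Origin: on the worktop under the middle of the sheet, whose upper face is 66 mm high there; z up. Tier and cover lie 54-64 mm left and right of its middle, long axes up the slope.
- deck_seat (a point): Middle of the deck's rim, at its top (56 mm above the worktop): the tier's origin comes here. Axes as the shaker.
- deck_wide_notch (a point): Middle of the wall with the wide notch, at the height of the deck rim's top, 50.5 mm from deck_seat along the shaker's +x.
- tier_wide_lug (a point): Root of the tier's wide lug: on the seating plane, 50.5 mm along its +x. Lugs are 7 mm deep, as thick as the wall (9 mm), tapered in the lower 3 mm, each in the middle of its side: 28 mm wide at +x (wide), 14 mm at -x (narrow), 16 mm on each long side.
- tier_top (a point): On the tier, middle of the top rim, 32 mm above its origin: the cover's origin comes here. Axes as the tier.
- tier_wide_notch (a point): Middle of the tier's wide notch at top-rim height, 50.5 mm along +x from tier_top. Notches of tier and deck cut through the wall, 8 mm deep, 4 mm wider than their lugs: 32 mm at +x, 18 mm at -x, 20 mm on each long side.
- cover_wide_lug (a point): Root of the cover's wide lug: on the seating plane, 50.5 mm along its +x. Lugs of the same sizes and places as the tier's.
- marker: White marker pen lying on the worktop between stand and shaker, 135 mm long, 17 mm thick; bystander. Origin: middle of its underside as it lies at the start.
- sample_cup: Lidded plastic sample cup, 58 mm across, 72 mm high, standing behind the shaker; bystander. Origin: middle of its underside.
- spice_jar: Jar with a screw cap, 45 mm across, 106 mm high, standing behind the work; bystander. Origin: middle of its underside.
Not all that is in view belongs to the job. Leave any purple or yellow look-alike of the cover alone. Leave any blue look-alike of the tier alone.

How it is judged:
On the way, in this order (a step that is already met when the one before it is completed fails the run):
1. the tier is seated on the deck, lugs in their notches (horizontal distance between tier and deck_seat below 0.004 m and z of tier in the frame of deck_seat between -0.003 and 0.003 m and distance between tier_wide_lug and deck_wide_notch below 0.006 m and angle between tier's own z axis and vertical below 0.04 rad), for 0.2 s.
2. the cover is seated on the tier, lugs in their notches (all of step 1 and horizontal distance between cover and tier_top below 0.004 m and z of cover in the frame of tier_top between -0.003 and 0.003 m and distance between cover_wide_lug and tier_wide_notch below 0.006 m and angle between cover's own z axis and vertical below 0.04 rad), for 0.2 s.
At the end, for the whole second after the job is handed in: The tier sits on the shaker's deck and the cover on the tier, each fully down (origin within 3 mm of the rim's height below), within 4 mm sideways, level within 0.04 rad, wide lug within 6 mm of the wide notch; both released and at rest (all of step 2 and linear speed of each of tier, cover below 0.02 m/s); the robot touches nothing.
It fails at once if the pen, sample cup or spice jar is moved by more than 20 mm (distance of any of marker, sample_cup, spice_jar from where it was at the start of the episode above 0.02 m).
It fails at once if the tier is let fall: touching nothing, it moves faster than 0.5 m/s (contact force between tier and anything else below 0.05 N and linear speed of tier above 0.5 m/s).
It fails at once if the cover is let fall: touching nothing, it moves faster than 0.5 m/s (contact force between cover and anything else below 0.05 N and linear speed of cover above 0.5 m/s).
It fails at once if the tier is pressed or struck on the shaker with more than 40 N (contact force between tier and shaker above 40 N).
It fails at once if the cover is pressed or struck on the tier with more than 40 N (contact force between cover and tier above 40 N).
It also fails if it takes over 61 s, if anything falls off the work surface, if the arm or the gripper's body presses on something with over 40 N, if the wrist force passes 120 N, or if a joint passes its speed limit or range.

## Working session

There is one attempt and no reset: what is moved stays moved. The work goes in short steps, Python scripts to look and compute and a shell command to move; the robot and the scene stay as the last step left them, time stands still between calls to the robot, and variables do not carry over. Pictures are saved under pics/ and viewed, at most 13 in all, crops included, and the job is handed in when it is done.

```bash
ls; mkdir -p pics; cat > h.py <<'E'
import numpy as np, cv2
from bench import robot
from scipy.spatial.transform import Rotation as R
def cam(n):
    p=robot.camera_params(n); return np.array(p["camera_matrix"]),np.array(p["xyz"]),p["orientation"]
def snap(n):
    K,t,o=cam(n); im,d=robot.snapshot(n)
    o=np.array(o); Rm=o if o.shape==(3,3) else R.from_euler('xyz',o).as_matrix()
    v,u=np.mgrid[0:420,0:560]
    P=np.stack([(u-K[0,2])/K[0,0]*d,(v-K[1,2])/K[1,1]*d,d],-1)@Rm.T+t
    P[d==0]=np.nan
    return im,d,P
def save(n,im): cv2.imwrite(n,cv2.cvtColor(im,cv2.COLOR_RGB2BGR))
E
python3 - <<'E'
from h import *
s=robot.read_state(); print(s, robot.hold_point_z)
out=[]
for n in ("top","side"):
    im,d,P=snap(n); save(f"pics/{n}0.png",im); np.savez(f"{n}0.npz",im=im,d=d,P=P)
    print(n,robot.camera_params(n))
    for l in ("tier","cover","shaker","stand","marker","sample_cup","spice_jar"):
        for r in robot.regions_of(n,l)[:4]:
            m=r["pixels"]; p=P[m]; print(l,round(r["confidence"],2),np.round(r["uv"]),m.sum(),np.round(np.nanmedian(p,0),3),im[m].mean(0).round())
E
```

```text
pics
{'time_s': 0.0, 'joint_pos': array([-1.40819622e+00,  2.17765252e-01,  1.61493291e+00, -2.68911921e-05,
        1.31130379e+00, -1.12195223e-01]), 'qvel': array([-0.00163949, -0.00089137, -0.00045274,  0.00115859,  0.00017268,
        0.00078324]), 'tau': array([ 1.31762241e-03, -3.96845198e+01, -3.03855836e+01,  1.33497659e-05,
        9.90587636e-03,  5.13228159e-06]), 'tool_pos': array([ 0.169549  , -0.60114443,  0.40336153]), 'tcp_rot': array([-3.13919560e+00, -2.43933298e-04,  2.74801966e-01]), 'ft_force': array([0.85623174, 0.03756089, 0.88098076]), 'ft_torque': array([-0.00097289,  0.00316646, -0.02313342]), 'grip_force': 0.0, 'opening': 0.08543619161015811} 0.1547
top {'camera_matrix': array([[495.16636528,   0.        , 285.18113334],
       [  0.        , 495.16636528, 209.02797386],
       [  0.        ,   0.        ,   1.        ]]), 'xyz': array([0.46816526, 0.09402292, 1.25192118]), 'orientation': array([-3.07733443e+00, -2.95719603e-03, -1.54937116e+00])}
tier 0.65 [149. 251.] 1061 [0.438 0.426 0.015] [ 91. 115. 167.]
cover 0.93 [263. 278.] 1029 [0.382 0.14  0.032
[... 1013 characters left out ...]
381 0.124 0.032] [194. 183.  73.]
cover 0.79 [304. 261.] 785 [ 0.6   -0.048  0.033] [126.  73. 163.]
cover 0.57 [286. 205.] 744 [0.558 0.111 0.091] [183. 185. 186.]
shaker 0.85 [274. 338.] 3921 [ 0.512 -0.286  0.04 ] [141. 146. 146.]
shaker 0.44 [280. 181.] 666 [0.552 0.228 0.088] [152. 155. 156.]
stand 0.96 [299. 214.] 1806 [0.594 0.104 0.064] [91. 94. 95.]
stand 0.71 [278. 182.] 698 [0.552 0.228 0.086] [152. 154. 155.]
marker 0.64 [262. 267.] 271 [ 0.493 -0.04   0.013] [181. 134. 132.]
marker 0.55 [367. 335.] 906 [ 0.696 -0.304  0.07 ] [186. 188. 185.]
sample_cup 0.86 [367. 336.] 992 [ 0.696 -0.303  0.069] [180. 182. 179.]
spice_jar 0.85 [342. 229.] 647 [0.709 0.036 0.067] [128.  99.  87.]
```

View pics/top0.png

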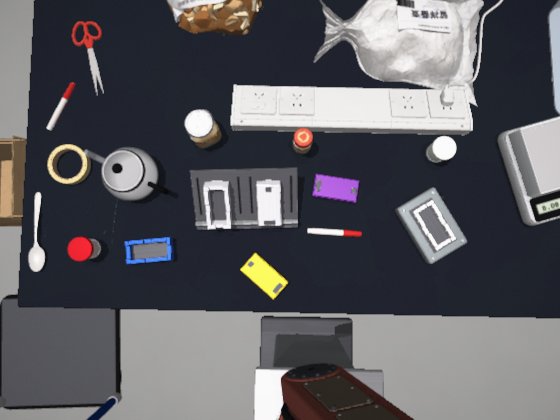

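```bash
python3 - <<'E'
from h import *
a=np.load("top0.npz"); s=np.load("side0.npz")
c=cv2.resize(a["im"][140:260,190:320],None,fx=4,fy=4,interpolation=cv2.INTER_CUBIC)
e=cv2.resize(a["im"][170:290,380:490],None,fx=4,fy=4,interpolation=cv2.INTER_CUBIC)[:, :280*1]
save("pics/crop0.png",np.hstack([c,e])[:,:800])
E
```

```text
(no output)
```

View pics/crop0.png

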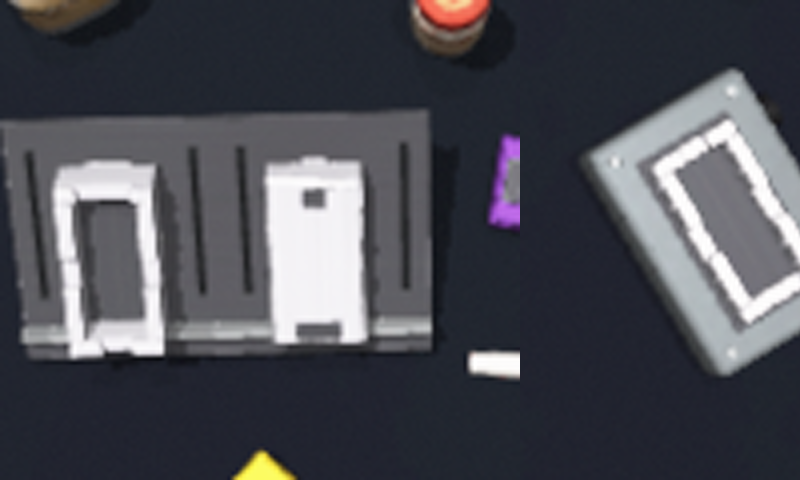

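The top view shows these candidates:
- **Tier:** the white open frame on the stand at (217,205). The blue frame at (149,251) is a look-alike.
- **Cover:** the white block on the stand at (268,205), with its long rib downhill. The yellow block (264,278) and purple block (336,188) are look-alikes.
- **Shaker:** at (433,227), turned about 30°. Its black knob is on the upper-right side, so +x points down and to the right, towards the robot and −y.

My choice is the white pair on the stand. Next is a coarse measurement.

```bash
cat >> h.py <<'E'
def rect(pts2):
    """min-area rect of 2D points (m): centre, (long,short), heading of long axis"""
    c,(w,h),a=cv2.minAreaRect((pts2*1000).astype(np.float32))
    a=np.deg2rad(a)
    if w<h: w,h,a=h,w,a+np.pi/2
    a=(a+np.pi/2)%np.pi-np.pi/2
    return np.array(c)/1000,(w,h),a
def plane(p,it=300,tol=.003):
    rng=np.random.default_rng(0); best=None
    for _ in range(it):
        q=p[rng.choice(len(p),3,replace=False)]; n=np.cross(q[1]-q[0],q[2]-q[0]); 
        if np.linalg.norm(n)<1e-9: continue
        n/=np.linalg.norm(n); k=abs((p-q[0])@n)<tol
        if best is None or k.sum()>best.sum(): best=k
    q=p[best]; c=q.mean(0); n=np.linalg.svd(q-c,full_matrices=False)[2][2]
    return (n if n[2]>0 else -n),c,best
E
python3 - <<'E'
from h import *
for cn in("top","side"):
    a=np.load(cn+"0.npz"); P=a["P"]; im=a["im"].astype(int)
    ok=np.isfinite(P[...,0]); 
    X=np.nan_to_num(P)
    # stand: dark pixels in the stand area
    reg=ok&(X[...,0]>.45)&(X[...,0]<.68)&(X[...,1]>.03)&(X[...,1]<.31)&(X[...,2]>.015)&(X[...,2]<.16)
    dark=reg&(im.mean(-1)<125); p=P[dark]
    n,c,k=plane(p); print(cn,"sheet n",n.round(3),"tilt",np.degrees(np.arccos(n[2])).round(1),"yaw",np.arctan2(-n[1],-n[0]).round(3),c.round(3),k.sum())
    r=rect(p[k][:,:2]); print(" sheet rect",r)
    s=np.array([-n[0],-n[1],0])/np.hypot(n[0],n[1]); ex=s-n*(s@n); ex/=np.linalg.norm(ex); ey=np.cross(n,ex)
    for nm,lo,hi,h in(("tier",.175,.30,39),("cover",.06,.175,33)):
        m=reg&(X[...,1]>lo)&(X[...,1]<hi)&((X-c)@n>.02)&(im.min(-1)>130)
        q=P[m]; hh=(q-c)@n; med=np.median(hh); q=q[abs(hh-med)<.006]
        u=np.c_[(q-c)@ex,(q-c)@ey]; rc=rect(u)
        print(" ",nm,len(q),"h",med.round(4),"rect",np.round(rc[1],1),rc[2].round(3),"top centre",(c+ex*rc[0][0]+ey*rc[0][1]+n*med).round(4))
    m=ok&(X[...,0]>.4)&(X[...,0]<.63)&(X[...,1]>-.38)&(X[...,1]<-.16)
    q=P[m&(X[...,2]>.047)&(X[...,2]<.066)&(im.min(-1)>120)]; print(" deck",len(q),rect(q[:,:2]),np.median(q[:,2]))
    q=P[m&(X[...,2]>.033)&(X[...,2]<.046)]; print(" housing",len(q),rect(q[:,:2]),np.median(q[:,2]))
    q=P[m&(X[...,2]>.008)&(X[...,2]<.04)&(im.max(-1)<60)]; print(" knob?",len(q),np.median(q,0))
E
```

```text
top sheet n [-0.529 -0.025  0.848] tilt 32.0 yaw 0.047 [0.579 0.18  0.074] 2977
 sheet rect (array([0.56532086, 0.18786353]), (248.66761779785156, 136.79193115234375), np.float64(-1.5246024369786024))
  tier 393 h 0.0363 rect [110.4  56.1] 0.006 top centre [0.5419 0.2511 0.0964]
  cover 901 h 0.0325 rect [108.9  55.3] -0.001 top centre [0.5503 0.1305 0.0935]
 deck 462 (array([ 0.51384961, -0.26941315]), (110.22735595703125, 57.28076171875), np.float64(0.558480926135184)) 0.054403008301845523
 housing 2369 (array([ 0.51611243, -0.27286768]), (159.884033203125, 119.66490173339844), np.float64(0.5490085614804765)) 0.03993373297027558
 knob? 61 [ 0.53401722 -0.28456812  0.02606393]
side sheet n [-0.53  -0.024  0.848] tilt 32.0 yaw 0.044 [0.58  0.145 0.074] 1217
 sheet rect (array([0.56644147, 0.18546956]), (251.8033447265625, 136.8519287109375), np.float64(-1.523946870747955))
  tier 259 h 0.0343 rect [112.5  62.4] 0.044 top centre [0.5437 0.2487 0.0946]
  cover 462 h 0.0325 rect [108.9  60.4] -0.001 top centre [0.5505 0.1294 0.0935]
 deck 652 (array([ 0.51475714, -0.27123727]), (110.97127532958984, 57.748104095458984), np.float64(0.5567741727715796)) 0.05462792632887192
 housing 2597 (array([ 0.51558722, -0.27387805]), (160.88218688964844, 118.33150482177734), np.float64(0.5358048751119728)) 0.040363445654937324
 knob? 137 [ 0.57732968 -0.30272784  0.02407116]
```

```bash
cat >> h.py <<'E'
EX=np.array([.848*np.cos(.045),.848*np.sin(.045),.53]); EX/=np.linalg.norm(EX)
N=np.array([-.53*np.cos(.045),-.53*np.sin(.045),.848]); N/=np.linalg.norm(N); EY=np.cross(N,EX)
def Rslope(sgn): return np.c_[sgn*EX,-sgn*EY,-N]      # sgn -1: tier grasp (x downhill), +1: cover grasp
def Rdown(yaw): return R.from_euler('xyz',[np.pi,0,yaw]).as_matrix()
def now(): 
    s=robot.read_state(); return np.array(s["tool_pos"]),R.from_euler('xyz',s["tcp_rot"]).as_matrix(),s
def plan(p,Rm,n,start=None):
    """print n equal rows from the measured pose to TCP (p,Rm): shift/row in tool axes of each row, turn/row"""
    p0,R0=start if start else now()[:2]
    w=R.from_matrix(R0.T@Rm).as_rotvec()/n; d=(np.asarray(p)-p0)/n
    print("turn/row",w.round(3),"total shift",(R0.T@(p-p0)*1000).round(1))
    for i in range(n):
        Ri=R0@R.from_rotvec(w*i).as_matrix(); print("  ",(Ri.T@d*1000).round(1))
E
python3 - <<'E'
from h import *
K,t,o=cam("wrist"); p,Rm,s=now(); o=R.from_euler('xyz',o).as_matrix()
print("cam in tool",(Rm.T@(t-p)).round(4)); print((Rm.T@o).round(3)); print(K)
plan(np.array([.50,-.262,.34]),Rdown(.557),16)
E
```

```text
cam in tool [ 0.0726 -0.0005  0.0307]
[[-0.    -0.959 -0.283]
 [ 1.    -0.     0.   ]
 [-0.    -0.283  0.959]]
[[289.91749228   0.         276.441133  ]
 [  0.         289.91749228 207.7814943 ]
 [  0.           0.           1.        ]]
turn/row [ 0.     0.    -0.018] total shift [ 410.2 -237.2   64.7]
   [ 25.6 -14.8   4. ]
   [ 25.9 -14.4   4. ]
   [ 26.1 -13.9   4. ]
   [ 26.4 -13.4   4. ]
   [ 26.6 -13.    4. ]
   [ 26.8 -12.5   4. ]
   [ 27.1 -12.    4. ]
   [ 27.3 -11.6   4. ]
   [ 27.5 -11.1   4. ]
   [ 27.7 -10.6   4. ]
   [ 27.8 -10.1   4. ]
   [28.  -9.6  4. ]
   [28.2 -9.1  4. ]
   [28.3 -8.6  4. ]
   [28.5 -8.1  4. ]
   [28.6 -7.6  4. ]
```

```bash
python3 -m crank '[{"x":25.6,"y":-14.8,"z":4,"az":-0.018},{"x":25.9,"y":-14.4,"z":4,"az":-0.018},{"x":26.1,"y":-13.9,"z":4,"az":-0.018},{"x":26.4,"y":-13.4,"z":4,"az":-0.018},{"x":26.6,"y":-13,"z":4,"az":-0.018},{"x":26.8,"y":-12.5,"z":4,"az":-0.018},{"x":27.1,"y":-12,"z":4,"az":-0.018},{"x":27.3,"y":-11.6,"z":4,"az":-0.018}]'
python3 -m crank '[{"x":27.5,"y":-11.1,"z":4,"az":-0.018},{"x":27.7,"y":-10.6,"z":4,"az":-0.018},{"x":27.8,"y":-10.1,"z":4,"az":-0.018},{"x":28,"y":-9.6,"z":4,"az":-0.018},{"x":28.2,"y":-9.1,"z":4,"az":-0.018},{"x":28.3,"y":-8.6,"z":4,"az":-0.018},{"x":28.5,"y":-8.1,"z":4,"az":-0.018},{"x":28.6,"y":-7.6,"z":4,"az":-0.018}]'
python3 -m crank '[{},{},{}]'
python3 - <<'E'
from h import *
p,Rm,s=now(); im,d,P=snap("wrist"); save("pics/deck1.png",im); np.savez("deck1.npz",im=im,d=d,P=P,p=p,Rm=Rm)
X=np.nan_to_num(P); imi=im.astype(int); print(s["time_s"],p.round(4),s["tcp_rot"].round(3))
m=(X[...,0]>.4)&(X[...,0]<.63)&(X[...,1]>-.38)&(X[...,1]<-.16)
q=P[m&(X[...,2]>.047)&(X[...,2]<.066)&(imi.min(-1)>120)]; print(" deck",len(q),rect(q[:,:2]),np.median(q[:,2]))
E
```

```text
0.8 [ 0.1696 -0.6016  0.4047] [3.142 0.    0.275]
 deck 0 (array([0., 0.]), (0.0, 0.0), np.float64(0.0)) nanschema error: expected keys fingers, x, y, z, ax, ay, az
schema error: expected keys fingers, x, y, z, ax, ay, az
schema error: expected keys fingers, x, y, z, ax, ay, az
  return _methods._mean(a, axis=axis, dtype=dtype,
  ret = ret.dtype.type(ret / rcount)
```

View pics/deck1.png

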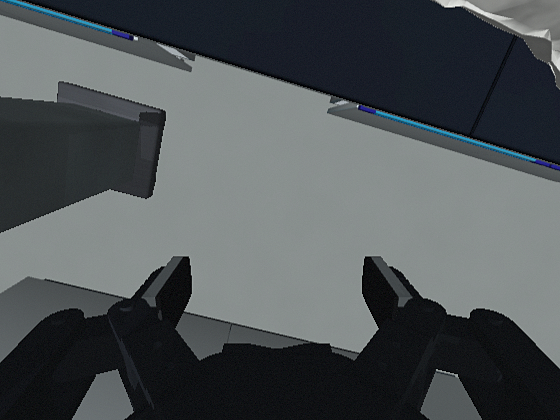

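The moves were refused because every row needs all seven keys. The picture is still from the start pose, with the finger pads at about (180,285) and (380,285). I'll resend with full rows.

```bash
python3 -m crank '[{"fingers":0,"x":25.6,"y":-14.8,"z":4,"ax":0,"ay":0,"az":-0.018},{"fingers":0,"x":25.9,"y":-14.4,"z":4,"ax":0,"ay":0,"az":-0.018},{"fingers":0,"x":26.1,"y":-13.9,"z":4,"ax":0,"ay":0,"az":-0.018},{"fingers":0,"x":26.4,"y":-13.4,"z":4,"ax":0,"ay":0,"az":-0.018},{"fingers":0,"x":26.6,"y":-13,"z":4,"ax":0,"ay":0,"az":-0.018},{"fingers":0,"x":26.8,"y":-12.5,"z":4,"ax":0,"ay":0,"az":-0.018},{"fingers":0,"x":27.1,"y":-12,"z":4,"ax":0,"ay":0,"az":-0.018},{"fingers":0,"x":27.3,"y":-11.6,"z":4,"ax":0,"ay":0,"az":-0.018}]'
python3 -m crank '[{"fingers":0,"x":27.5,"y":-11.1,"z":4,"ax":0,"ay":0,"az":-0.018},{"fingers":0,"x":27.7,"y":-10.6,"z":4,"ax":0,"ay":0,"az":-0.018},{"fingers":0,"x":27.8,"y":-10.1,"z":4,"ax":0,"ay":0,"az":-0.018},{"fingers":0,"x":28,"y":-9.6,"z":4,"ax":0,"ay":0,"az":-0.018},{"fingers":0,"x":28.2,"y":-9.1,"z":4,"ax":0,"ay":0,"az":-0.018},{"fingers":0,"x":28.3,"y":-8.6,"z":4,"ax":0,"ay":0,"az":-0.018},{"fingers":0,"x":28.5,"y":-8.1,"z":4,"ax":0,"ay":0,"az":-0.018},{"fingers":0,"x":28.6,"y":-7.6,"z":4,"ax":0,"ay":0,"az":-0.018}]'
python3 -m crank '[{"fingers":0,"x":0,"y":0,"z":0,"ax":0,"ay":0,"az":0},{"fingers":0,"x":0,"y":0,"z":0,"ax":0,"ay":0,"az":0},{"fingers":0,"x":0,"y":0,"z":0,"ax":0,"ay":0,"az":0}]'
python3 - <<'E'
from h import *
p,Rm,s=now(); im,d,P=snap("wrist"); save("pics/deck2.png",im); np.savez("deck1.npz",im=im,d=d,P=P,p=p,Rm=Rm)
X=np.nan_to_num(P); imi=im.astype(int); print(s["time_s"],p.round(4),s["tcp_rot"].round(3))
m=(X[...,0]>.4)&(X[...,0]<.63)&(X[...,1]>-.38)&(X[...,1]<-.16)
q=P[m&(X[...,2]>.047)&(X[...,2]<.066)&(imi.min(-1)>120)]; print(" deck",len(q),rect(q[:,:2]),np.median(q[:,2]))
E
```

```text
time_s: 1.65
tool_pos: [0.3353, -0.4307, 0.3727]
tcp_rot: [3.141, -0.0, 0.419]
ft_force: [-0.1, 0.0, -0.5]
opening: 0.0852
grip_force: 0.0
time_s: 2.45
tool_pos: [0.4999, -0.2601, 0.3407]
tcp_rot: [3.141, -0.0, 0.564]
ft_force: [0.1, -0.0, 0.6]
opening: 0.0852
grip_force: 0.0
time_s: 2.75
tool_pos: [0.4988, -0.2616, 0.3409]
tcp_rot: [3.141, 0.0, 0.562]
ft_force: [-0.2, 0.2, 0.4]
opening: 0.0854
grip_force: 0.0
2.75 [ 0.4988 -0.2616  0.3409] [3.141 0.    0.562]
 deck 3202 (array([ 0.51584991, -0.26816559]), (110.68150329589844, 56.043922424316406), np.float64(0.5552032073340554)) 0.05550560426363027
```

View pics/deck2.png

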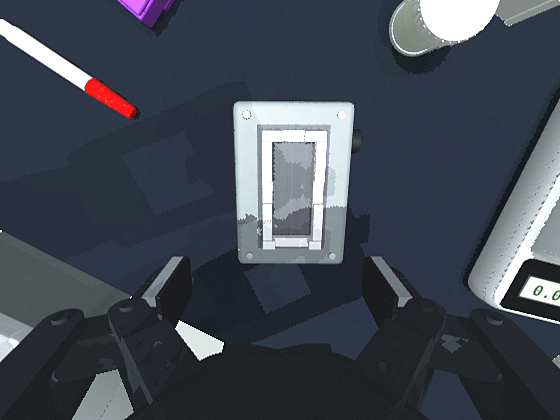

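The knob is at (357,140), and the wide notch is at the bottom of the deck, columns 275–310. That agrees with the heading I worked out. Deck centre is (0.516, −0.268) and its long axis is at 0.555. Next I move to hover over the tier.

```bash
python3 - <<'E'
from h import *
top=np.array([.5425,.2505,.0960]); h=top+N*.275; print(h)
print(Rslope(-1).round(3))
a=np.array([.40,.24,.40]); plan(a,Rdown(np.pi+.045),24)
plan(h,Rslope(-1),6,(a,Rdown(np.pi+.045)))
E
```

```text
[0.39689784 0.24394348 0.32919953]
[[-0.847 -0.045  0.529]
 [-0.038  0.999  0.024]
 [-0.53   0.    -0.848]]
turn/row [-0.     0.    -0.109] total shift [ 183.8 -477.2  -59.3]
   [  7.7 -19.9  -2.5]
   [  9.8 -18.9  -2.5]
   [ 11.8 -17.7  -2.5]
   [ 13.7 -16.4  -2.5]
   [ 15.4 -14.8  -2.5]
   [ 16.9 -13.   -2.5]
   [ 18.2 -11.1  -2.5]
   [19.3 -9.  -2.5]
   [20.2 -6.9 -2.5]
   [20.8 -4.6 -2.5]
   [21.2 -2.3 -2.5]
   [21.3 -0.  -2.5]
   [21.2  2.3 -2.5]
   [20.8  4.6 -2.5]
   [20.2  6.9 -2.5]
   [19.3  9.  -2.5]
   [18.2 11.1 -2.5]
   [16.9 13.  -2.5]
   [15.4 14.8 -2.5]
   [13.7 16.4 -2.5]
   [11.8 17.7 -2.5]
   [ 9.8 18.9 -2.5]
   [ 7.7 19.9 -2.5]
   [ 5.4 20.6 -2.5]
turn/row [ 0.    -0.093 -0.   ] total shift [ 2.9  4.1 70.8]
   [ 0.5  0.7 11.8]
   [ 1.6  0.7 11.7]
   [ 2.7  0.7 11.5]
   [ 3.7  0.7 11.2]
   [ 4.7  0.7 10.8]
   [ 5.7  0.7 10.3]
```

```bash
python3 -m crank '[{"fingers":0,"x":7.7,"y":-19.9,"z":-2.5,"ax":0,"ay":0,"az":-0.109},{"fingers":0,"x":9.8,"y":-18.9,"z":-2.5,"ax":0,"ay":0,"az":-0.109},{"fingers":0,"x":11.8,"y":-17.7,"z":-2.5,"ax":0,"ay":0,"az":-0.109},{"fingers":0,"x":13.7,"y":-16.4,"z":-2.5,"ax":0,"ay":0,"az":-0.109},{"fingers":0,"x":15.4,"y":-14.8,"z":-2.5,"ax":0,"ay":0,"az":-0.109},{"fingers":0,"x":16.9,"y":-13,"z":-2.5,"ax":0,"ay":0,"az":-0.109},{"fingers":0,"x":18.2,"y":-11.1,"z":-2.5,"ax":0,"ay":0,"az":-0.109},{"fingers":0,"x":19.3,"y":-9,"z":-2.5,"ax":0,"ay":0,"az":-0.109}]' | head -3
python3 -m crank '[{"fingers":0,"x":20.2,"y":-6.9,"z":-2.5,"ax":0,"ay":0,"az":-0.109},{"fingers":0,"x":20.8,"y":-4.6,"z":-2.5,"ax":0,"ay":0,"az":-0.109},{"fingers":0,"x":21.2,"y":-2.3,"z":-2.5,"ax":0,"ay":0,"az":-0.109},{"fingers":0,"x":21.3,"y":0,"z":-2.5,"ax":0,"ay":0,"az":-0.109},{"fingers":0,"x":21.2,"y":2.3,"z":-2.5,"ax":0,"ay":0,"az":-0.109},{"fingers":0,"x":20.8,"y":4.6,"z":-2.5,"ax":0,"ay":0,"az":-0.109},{"fingers":0,"x":20.2,"y":6.9,"z":-2.5,"ax":0,"ay":0,"az":-0.109},{"fingers":0,"x":19.3,"y":9,"z":-2.5,"ax":0,"ay":0,"az":-0.109}]' | head -3
python3 -m crank '[{"fingers":0,"x":18.2,"y":11.1,"z":-2.5,"ax":0,"ay":0,"az":-0.109},{"fingers":0,"x":16.9,"y":13,"z":-2.5,"ax":0,"ay":0,"az":-0.109},{"fingers":0,"x":15.4,"y":14.8,"z":-2.5,"ax":0,"ay":0,"az":-0.109},{"fingers":0,"x":13.7,"y":16.4,"z":-2.5,"ax":0,"ay":0,"az":-0.109},{"fingers":0,"x":11.8,"y":17.7,"z":-2.5,"ax":0,"ay":0,"az":-0.109},{"fingers":0,"x":9.8,"y":18.9,"z":-2.5,"ax":0,"ay":0,"az":-0.109},{"fingers":0,"x":7.7,"y":19.9,"z":-2.5,"ax":0,"ay":0,"az":-0.109},{"fingers":0,"x":5.4,"y":20.6,"z":-2.5,"ax":0,"ay":0,"az":-0.109}]' | head -3
python3 -m crank '[{"fingers":0,"x":0.5,"y":0.7,"z":11.8,"ax":0,"ay":-0.093,"az":0},{"fingers":0,"x":1.6,"y":0.7,"z":11.7,"ax":0,"ay":-0.093,"az":0},{"fingers":0,"x":2.7,"y":0.7,"z":11.5,"ax":0,"ay":-0.093,"az":0},{"fingers":0,"x":3.7,"y":0.7,"z":11.2,"ax":0,"ay":-0.093,"az":0},{"fingers":0,"x":4.7,"y":0.7,"z":10.8,"ax":0,"ay":-0.093,"az":0},{"fingers":0,"x":5.7,"y":0.7,"z":10.3,"ax":0,"ay":-0.093,"az":0},{"fingers":0,"x":0,"y":0,"z":0,"ax":0,"ay":0,"az":0},{"fingers":0,"x":0,"y":0,"z":0,"ax":0,"ay":0,"az":0}]'
cat >> h.py <<'E'
def slope_part(P,im,sgn,side=1):
    """sheet plane + rectangle of the bright part seen; returns in the tool frame"""
    X=np.nan_to_num(P); i=im.astype(int)
    h=(X-np.array([.579,.18,.074]))@N
    return X,h,i
E
python3 - <<'E'
from h import *
p,Rm,s=now(); im,d,P=snap("wrist"); save("pics/tier1.png",im); np.savez("tier1.npz",im=im,d=d,P=P,p=p,Rm=Rm)
print(s["time_s"],p.round(4),s["joint_pos"].round(2)); print("rot err",R.from_matrix(Rm.T@Rslope(-1)).as_rotvec().round(3))
X=np.nan_to_num(P); h=(X-np.array([.579,.18,.074]))@N; i=im.astype(int)
reg=np.isfinite(P[...,0])&(X[...,1]>.06)&(X[...,1]<.32)&(X[...,0]>.45)&(X[...,0]<.67)&(X[...,2]>.01)
pl=P[reg&(abs(h)<.01)]; n,c,k=plane(pl); print("plane",n.round(4),np.arctan2(-n[1],-n[0]).round(3),np.degrees(np.arccos(n[2])).round(2),"sheet h vs model",((c-np.array([.579,.18,.074]))@N).round(4))
for nm,lo,hi in(("tier",.19,.32),("cover",.06,.185)):
    m=reg&(h>.026)&(h<.045)&(X[...,1]>lo)&(X[...,1]<hi)&(i.min(-1)>110)
    q=P[m]; hh=(q-c)@n; print(nm,len(q)); 
    if len(q)<50: continue
    med=np.median(hh); q=q[abs(hh-med)<.004]
    u=(q-p)@Rm; r=rect(u[:,:2]); print(" h",med.round(4),"rect",np.round(r[1],1),"tool-frame centre",(r[0]*1000).round(1),"z",(np.median(u[:,2])*1000).round(1),"ang",r[2].round(3), "world",(p+Rm@np.r_[r[0],np.median(u[:,2])]).round(4))
E
```

```text
time_s: 3.6
tool_pos: [0.4658, -0.0939, 0.3611]
tcp_rot: [3.141, 0.0, 1.437]
time_s: 4.4
tool_pos: [0.4337, 0.0736, 0.3812]
tcp_rot: [3.141, 0.001, 2.309]
time_s: 5.2
tool_pos: [0.4022, 0.2412, 0.4012]
tcp_rot: [3.142, 0.001, -3.102]
time_s: 6.0
tool_pos: [0.3991, 0.2448, 0.3301]
tcp_rot: [-3.141, 0.556, -3.105]
ft_force: [0.1, 0.3, 0.7]
opening: 0.0854
grip_force: 0.0
6.0 [0.3991 0.2448 0.3301] [ 0.46 -0.15  2.18 -0.38  0.63 -0.89]
rot err [-0.005 -0.002 -0.007]
plane [-0.5292 -0.0239  0.8482] 0.045 31.98 sheet h vs model -0.0003
tier 3361
 h 0.0385 rect [109.3  56. ] tool-frame centre [1.5 3. ] z 272.4 ang -0.006 world [0.5414 0.2528 0.098 ]
cover 6576
 h 0.0328 rect [108.6  55.9] tool-frame centre [   0.5 -117.3] z 279.0 ang -0.007 world [0.5501 0.1328 0.0929]
```

View pics/tier1.png

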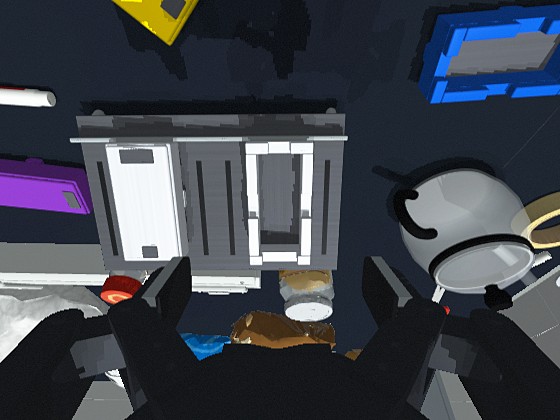

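The tier (280,200) is close to centred under the hand with its wide notch uphill, and the cover is at (145,200). The tier's top height of 38.5 mm matches the expected 39. I'll correct, descend along tool z and grip.

```bash
python3 -m crank '[{"fingers":0,"x":1.5,"y":3,"z":20,"ax":-0.004,"ay":-0.002,"az":-0.006},{"fingers":0,"x":0,"y":0,"z":25,"ax":0,"ay":0,"az":0},{"fingers":0,"x":0,"y":0,"z":25,"ax":0,"ay":0,"az":0},{"fingers":0,"x":0,"y":0,"z":20,"ax":0,"ay":0,"az":0},{"fingers":0,"x":0,"y":0,"z":15,"ax":0,"ay":0,"az":0},{"fingers":0,"x":0,"y":0,"z":10,"ax":0,"ay":0,"az":0},{"fingers":0,"x":0,"y":0,"z":0,"ax":0,"ay":0,"az":0}]'
python3 - <<'E'
from h import *
p,Rm,s=now(); im,d,P=snap("wrist"); 
X=np.nan_to_num(P); h=(X-np.array([.579,.18,.074]))@N; i=im.astype(int)
m=np.isfinite(P[...,0])&(h>.032)&(h<.046)&(X[...,1]>.19)&(X[...,1]<.32)&(i.min(-1)>110)
u=(P[m]-p)@Rm; u=u[abs(u[:,2]-np.median(u[:,2]))<.004]; r=rect(u[:,:2]); print(len(u),np.round(r[1],1),(r[0]*1000).round(1),r[2].round(3),"z",np.median(u[:,2]).round(4))
print("model tier top in tool",(Rm.T@(np.array([.5414,.2528,.098])-p)*1000).round(1),"rot err",R.from_matrix(Rm.T@Rslope(-1)).as_rotvec().round(3))
E
```

```text
time_s: 6.75
tool_pos: [0.4595, 0.2507, 0.2314]
tcp_rot: [-3.141, 0.559, -3.098]
ft_force: [-0.2, -1.0, -0.0]
opening: 0.0853
grip_force: 0.0
6049 [102.2  56.2] [ 5.1 -1.5] -0.003 z 0.1565
model tier top in tool [  1.3  -1.4 156.6] rot err [-0.001  0.    -0.001]
```

```bash
python3 -m crank '[{"fingers":0,"x":1.3,"y":-1.4,"z":9,"ax":0,"ay":0,"az":0},{"fingers":0,"x":0,"y":0,"z":9,"ax":0,"ay":0,"az":0},{"fingers":0,"x":0,"y":0,"z":0,"ax":0,"ay":0,"az":0},{"fingers":0.3,"x":0,"y":0,"z":0,"ax":0,"ay":0,"az":0},{"fingers":0.6,"x":0,"y":0,"z":0,"ax":0,"ay":0,"az":0},{"fingers":1,"x":0,"y":0,"z":0,"ax":0,"ay":0,"az":0},{"fingers":1,"x":0,"y":0,"z":0,"ax":0,"ay":0,"az":0},{"fingers":1,"x":0,"y":0,"z":0,"ax":0,"ay":0,"az":0}]' 50
python3 - <<'E'
from h import *
p,Rm,s=now();print("model tier top in tool",(Rm.T@(np.array([.5414,.2528,.098])-p)*1000).round(1),"rot err",R.from_matrix(Rm.T@Rslope(-1)).as_rotvec().round(3),s["time_s"],s["opening"],s["grip_force"],s["ft_torque"].round(2))
E
```

```text
time_s: 7.6
tool_pos: [0.467, 0.25, 0.2162]
tcp_rot: [-3.142, 0.56, -3.097]
ft_force: [-4.6, -0.8, 5.4]
opening: 0.0552
grip_force: 53.6
model tier top in tool [ -0.3  -0.4 139.7] rot err [-0.     0.002 -0.001] 7.6 0.055237997037876005 53.61642099916935 [-0.18  0.39 -0.11]
```

```bash
python3 -m crank '[{"fingers":1,"x":0,"y":0,"z":-5,"ax":0,"ay":0,"az":0},{"fingers":1,"x":0,"y":0,"z":-10,"ax":0,"ay":0,"az":0},{"fingers":1,"x":0,"y":0,"z":-20,"ax":0,"ay":0,"az":0},{"fingers":1,"x":0,"y":0,"z":-25,"ax":0,"ay":0,"az":0},{"fingers":1,"x":0,"y":0,"z":-25,"ax":0,"ay":0,"az":0},{"fingers":1,"x":0,"y":0,"z":-10,"ax":0,"ay":0,"az":0}]' 50
python3 - <<'E'
from h import *
p,Rm,s=now(); print(s["opening"],s["ft_force"].round(2))
a=np.array([.43,.24,.36]); plan(a,Rdown(np.pi+.043),8)
D=np.array([.51585,-.26817,.33]); plan(D,Rdown(.5552),24,(a,Rdown(np.pi+.043)))
im,d=robot.snapshot("side"); save("pics/lift.png",im[60:300,120:440].repeat(2,0).repeat(2,1))
E
```

```text
time_s: 8.2
tool_pos: [0.4157, 0.2478, 0.2979]
tcp_rot: [3.14, 0.561, -3.098]
ft_force: [0.3, 0.7, -0.7]
opening: 0.055
grip_force: 54.1
0.05500908103071764 [ 0.34  0.72 -0.69]
turn/row [0.   0.07 0.  ] total shift [-44.8  -8.4 -45.2]
   [-5.6 -1.  -5.6]
   [-5.2 -1.  -6. ]
   [-4.8 -1.  -6.4]
   [-4.3 -1.  -6.7]
   [-3.8 -1.  -7. ]
   [-3.3 -1.1 -7.2]
   [-2.8 -1.1 -7.4]
   [-2.3 -1.1 -7.6]
turn/row [ 0.   -0.    0.11] total shift [ -63.9 -511.4   30. ]
   [ -2.7 -21.3   1.2]
   [ -5.  -20.9   1.2]
   [ -7.2 -20.2   1.2]
   [ -9.4 -19.3   1.2]
   [-11.5 -18.2   1.2]
   [-13.4 -16.8   1.2]
   [-15.1 -15.2   1.2]
   [-16.7 -13.5   1.2]
   [-18.1 -11.6   1.2]
   [-19.2  -9.5   1.2]
   [-20.2  -7.4   1.2]
   [-20.9  -5.1   1.2]
   [-21.3  -2.8   1.2]
   [-21.5  -0.5   1.2]
   [-21.4   1.9   1.2]
   [-21.1   4.2   1.2]
   [-20.5   6.5   1.2]
   [-19.6   8.7   1.2]
   [-18.6  10.8   1.2]
   [-17.3  12.7   1.3]
   [-15.8  14.6   1.3]
   [-14.1  16.2   1.3]
   [-12.2  17.6   1.3]
   [-10.2  18.9   1.3]
```

View pics/lift.png

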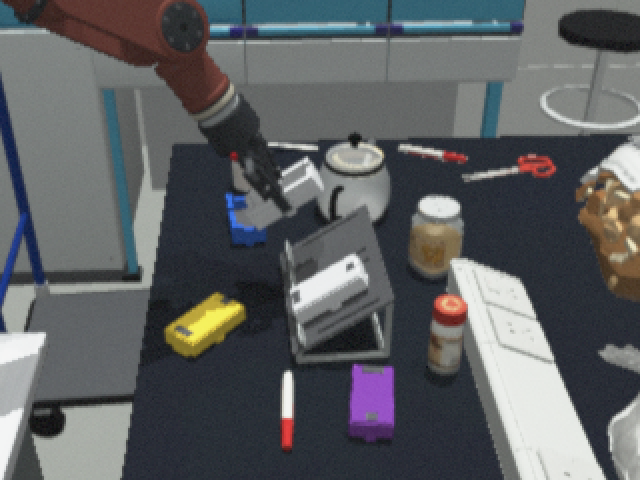

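The tier hangs in the gripper at about (290,190) in the crop, clear of the stand, and the cover is undisturbed. Now I level it and carry it over the deck.

```bash
python3 -m crank '[{"fingers":1,"x":-5.6,"y":-1,"z":-5.6,"ax":0,"ay":0.07,"az":0},{"fingers":1,"x":-5.2,"y":-1,"z":-6,"ax":0,"ay":0.07,"az":0},{"fingers":1,"x":-4.8,"y":-1,"z":-6.4,"ax":0,"ay":0.07,"az":0},{"fingers":1,"x":-4.3,"y":-1,"z":-6.7,"ax":0,"ay":0.07,"az":0},{"fingers":1,"x":-3.8,"y":-1,"z":-7,"ax":0,"ay":0.07,"az":0},{"fingers":1,"x":-3.3,"y":-1.1,"z":-7.2,"ax":0,"ay":0.07,"az":0},{"fingers":1,"x":-2.8,"y":-1.1,"z":-7.4,"ax":0,"ay":0.07,"az":0},{"fingers":1,"x":-2.3,"y":-1.1,"z":-7.6,"ax":0,"ay":0.07,"az":0}]' | head -3
python3 -m crank '[{"fingers":1,"x":-2.7,"y":-21.3,"z":1.2,"ax":0,"ay":0,"az":0.11},{"fingers":1,"x":-5,"y":-20.9,"z":1.2,"ax":0,"ay":0,"az":0.11},{"fingers":1,"x":-7.2,"y":-20.2,"z":1.2,"ax":0,"ay":0,"az":0.11},{"fingers":1,"x":-9.4,"y":-19.3,"z":1.2,"ax":0,"ay":0,"az":0.11},{"fingers":1,"x":-11.5,"y":-18.2,"z":1.2,"ax":0,"ay":0,"az":0.11},{"fingers":1,"x":-13.4,"y":-16.8,"z":1.2,"ax":0,"ay":0,"az":0.11},{"fingers":1,"x":-15.1,"y":-15.2,"z":1.2,"ax":0,"ay":0,"az":0.11},{"fingers":1,"x":-16.7,"y":-13.5,"z":1.2,"ax":0,"ay":0,"az":0.11}]' | head -3
python3 -m crank '[{"fingers":1,"x":-18.1,"y":-11.6,"z":1.2,"ax":0,"ay":0,"az":0.11},{"fingers":1,"x":-19.2,"y":-9.5,"z":1.2,"ax":0,"ay":0,"az":0.11},{"fingers":1,"x":-20.2,"y":-7.4,"z":1.2,"ax":0,"ay":0,"az":0.11},{"fingers":1,"x":-20.9,"y":-5.1,"z":1.2,"ax":0,"ay":0,"az":0.11},{"fingers":1,"x":-21.3,"y":-2.8,"z":1.2,"ax":0,"ay":0,"az":0.11},{"fingers":1,"x":-21.5,"y":-0.5,"z":1.2,"ax":0,"ay":0,"az":0.11},{"fingers":1,"x":-21.4,"y":1.9,"z":1.2,"ax":0,"ay":0,"az":0.11},{"fingers":1,"x":-21.1,"y":4.2,"z":1.2,"ax":0,"ay":0,"az":0.11}]' | head -3
python3 -m crank '[{"fingers":1,"x":-20.5,"y":6.5,"z":1.2,"ax":0,"ay":0,"az":0.11},{"fingers":1,"x":-19.6,"y":8.7,"z":1.2,"ax":0,"ay":0,"az":0.11},{"fingers":1,"x":-18.6,"y":10.8,"z":1.2,"ax":0,"ay":0,"az":0.11},{"fingers":1,"x":-17.3,"y":12.7,"z":1.3,"ax":0,"ay":0,"az":0.11},{"fingers":1,"x":-15.8,"y":14.6,"z":1.3,"ax":0,"ay":0,"az":0.11},{"fingers":1,"x":-14.1,"y":16.2,"z":1.3,"ax":0,"ay":0,"az":0.11},{"fingers":1,"x":-12.2,"y":17.6,"z":1.3,"ax":0,"ay":0,"az":0.11},{"fingers":1,"x":-10.2,"y":18.9,"z":1.3,"ax":0,"ay":0,"az":0.11}]'
python3 -m crank '[{"fingers":1,"x":0,"y":0,"z":0,"ax":0,"ay":0,"az":0},{"fingers":1,"x":0,"y":0,"z":0,"ax":0,"ay":0,"az":0}]' |head -1
python3 - <<'E'
from h import *
p,Rm,s=now(); print(p.round(4),s["tcp_rot"].round(4),s["ft_force"].round(2),s["time_s"])
plan(np.array([.51585,-.26817,.33]),Rdown(.5552),1)
im,d,P=snap("wrist"); save("pics/held.png",im); np.savez("held.npz",im=im,d=d,P=P,p=p,Rm=Rm)
u=(P-p)@Rm; m=np.isfinite(u[...,0])&(u[...,2]>.12)&(u[...,2]<.150)&(im.min(-1)>110)&(abs(u[...,0])<.08)&(abs(u[...,1])<.034)
q=u[m]; print(len(q), np.median(q[:,2])); n,c,k=plane(q,tol=.0015); print("rim plane n",(n*np.sign(n[2])).round(3),c.round(4),k.sum()); print(q[:,0].min(),q[:,0].max()); r=rect(q[k][:,:2]); print(r)
E
```

```text
time_s: 9.05
tool_pos: [0.4311, 0.2398, 0.3575]
tcp_rot: [-3.141, -0.004, -3.097]
time_s: 9.85
tool_pos: [0.4597, 0.0696, 0.3475]
tcp_rot: [-3.141, -0.001, 2.301]
time_s: 10.65
tool_pos: [0.4878, -0.1, 0.3378]
tcp_rot: [-3.14, -0.0, 1.421]
time_s: 11.45
tool_pos: [0.5152, -0.2696, 0.3273]
tcp_rot: [-3.14, 0.001, 0.541]
ft_force: [0.5, -0.6, -2.6]
opening: 0.0555
grip_force: 54.0
time_s: 11.65
[ 0.5151 -0.2687  0.3276] [-3.1392e+00  5.0000e-04  5.4630e-01] [-0.88  0.64 -1.9 ] 11.65
turn/row [-0.002  0.    -0.009] total shift [ 1.  -0.1 -2.4]
   [ 1.  -0.1 -2.4]
9451 0.13954955353801857
rim plane n [-0.001  0.     1.   ] [ 0.0303 -0.0002  0.1393] 6667
-0.029622315107583813 0.056062306110682504
(array([ 0.01418957, -0.00020903]), (83.72232055664062, 56.01130294799805), np.float64(-0.001889379635356292))
```

View pics/held.png

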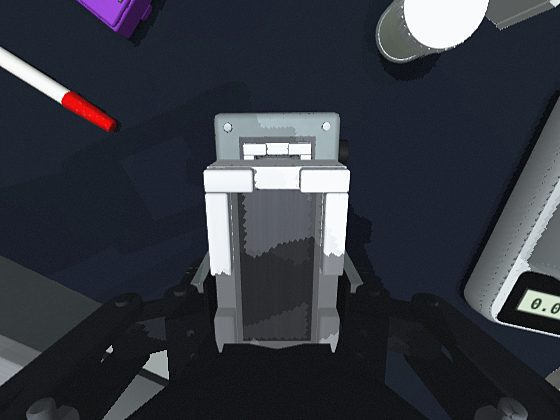

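The tier is held level and square: its narrow notch at (278,178) lines up with the deck's narrow notch at (277,148). I make a small correction and go down, slowly at the end.

```bash
python3 -m crank '[{"fingers":1,"x":0.3,"y":0,"z":15,"ax":-0.002,"ay":0,"az":-0.007},{"fingers":1,"x":0,"y":0,"z":20,"ax":0,"ay":0,"az":0},{"fingers":1,"x":0,"y":0,"z":20,"ax":0,"ay":0,"az":0},{"fingers":1,"x":0,"y":0,"z":15,"ax":0,"ay":0,"az":0},{"fingers":1,"x":0,"y":0,"z":10,"ax":0,"ay":0,"az":0},{"fingers":1,"x":0,"y":0,"z":7,"ax":0,"ay":0,"az":0},{"fingers":1,"x":0,"y":0,"z":0,"ax":0,"ay":0,"az":0},{"fingers":1,"x":0,"y":0,"z":0,"ax":0,"ay":0,"az":0}]'
python3 - <<'E'
from h import *
p,Rm,s=now(); print(p.round(4),s["tcp_rot"].round(4),s["ft_force"].round(2),s["ft_torque"].round(2)); plan(np.array([.51585,-.26817,.23]),Rdown(.5552),1)
E
```

```text
time_s: 12.5
tool_pos: [0.516, -0.2687, 0.2424]
tcp_rot: [3.139, -0.001, 0.553]
ft_force: [-0.3, -0.2, -1.9]
opening: 0.0551
grip_force: 54.1
[ 0.516  -0.2687  0.2424] [ 3.1388e+00 -6.0000e-04  5.5320e-01] [-0.35 -0.23 -1.91] [-0.   -0.03  0.01]
turn/row [ 0.003 -0.001 -0.002] total shift [ 0.1 -0.6 12.4]
   [ 0.1 -0.6 12.4]
```

```bash
python3 -m crank '[{"fingers":1,"x":-0.5,"y":-0.4,"z":3,"ax":0,"ay":0,"az":0},{"fingers":1,"x":0,"y":0,"z":3,"ax":0,"ay":0,"az":0},{"fingers":1,"x":0,"y":0,"z":1.5,"ax":0,"ay":0,"az":0},{"fingers":1,"x":0,"y":0,"z":1.5,"ax":0,"ay":0,"az":0},{"fingers":1,"x":0,"y":0,"z":1,"ax":0,"ay":0,"az":0}]'
python3 -c "
from h import *
p,Rm,s=now(); print(p.round(4),s['ft_force'].round(2),s['ft_torque'].round(2))"
```

```text
time_s: 13.0
tool_pos: [0.515, -0.2685, 0.2318]
tcp_rot: [3.14, -0.0, 0.553]
ft_force: [-0.5, -0.0, -2.3]
opening: 0.0551
grip_force: 54.1
[ 0.515  -0.2685  0.2318] [-0.46 -0.04 -2.34] [ 0.05 -0.02  0.07]
```

```bash
python3 -m crank '[{"fingers":1,"x":0,"y":0,"z":1.5,"ax":0,"ay":0,"az":0},{"fingers":1,"x":0,"y":0,"z":1,"ax":0,"ay":0,"az":0},{"fingers":1,"x":0,"y":0,"z":1,"ax":0,"ay":0,"az":0}]'
python3 -m crank '[{"fingers":1,"x":0,"y":0,"z":0.7,"ax":0,"ay":0,"az":0},{"fingers":1,"x":0,"y":0,"z":0,"ax":0,"ay":0,"az":0}]'
```

```text
time_s: 13.3
tool_pos: [0.5151, -0.2684, 0.2283]
tcp_rot: [3.14, -0.0, 0.553]
ft_force: [0.4, 0.2, -1.6]
opening: 0.0552
grip_force: 54.1
time_s: 13.5
tool_pos: [0.515, -0.2684, 0.2275]
tcp_rot: [3.14, -0.0, 0.553]
ft_force: [0.8, -0.4, -2.0]
opening: 0.055
grip_force: 54.1
```

```bash
python3 -m crank '[{"fingers":1,"x":0,"y":0,"z":0.7,"ax":0,"ay":0,"az":0},{"fingers":1,"x":0,"y":0,"z":0,"ax":0,"ay":0,"az":0}]'
python3 -m crank '[{"fingers":1,"x":0,"y":0,"z":0.7,"ax":0,"ay":0,"az":0},{"fingers":1,"x":0,"y":0,"z":0,"ax":0,"ay":0,"az":0}]'
```

```text
time_s: 13.7
tool_pos: [0.5151, -0.2685, 0.2274]
tcp_rot: [3.14, -0.0, 0.553]
ft_force: [-1.8, 0.8, 0.4]
opening: 0.055
grip_force: 54.2
time_s: 13.9
tool_pos: [0.5152, -0.2685, 0.2273]
tcp_rot: [3.14, 0.0, 0.553]
ft_force: [-3.0, 1.8, 5.1]
opening: 0.0551
grip_force: 54.8
```

Contact came at TCP z = 0.2273, which is the predicted seated height. Release and rise.

```bash
python3 -m crank '[{"fingers":0.3,"x":0,"y":0,"z":-0.5,"ax":0,"ay":0,"az":0},{"fingers":0.2,"x":0,"y":0,"z":0,"ax":0,"ay":0,"az":0},{"fingers":0,"x":0,"y":0,"z":0,"ax":0,"ay":0,"az":0},{"fingers":0,"x":0,"y":0,"z":0,"ax":0,"ay":0,"az":0},{"fingers":0,"x":0,"y":0,"z":-5,"ax":0,"ay":0,"az":0},{"fingers":0,"x":0,"y":0,"z":-15,"ax":0,"ay":0,"az":0},{"fingers":0,"x":0,"y":0,"z":-25,"ax":0,"ay":0,"az":0},{"fingers":0,"x":0,"y":0,"z":-25,"ax":0,"ay":0,"az":0}]'
python3 -m crank '[{"fingers":0,"x":0,"y":0,"z":-25,"ax":0,"ay":0,"az":0},{"fingers":0,"x":0,"y":0,"z":-25,"ax":0,"ay":0,"az":0},{"fingers":0,"x":0,"y":0,"z":-25,"ax":0,"ay":0,"az":0},{"fingers":0,"x":0,"y":0,"z":0,"ax":0,"ay":0,"az":0},{"fingers":0,"x":0,"y":0,"z":0,"ax":0,"ay":0,"az":0}]' | head -3
python3 - <<'E'
from h import *
p,Rm,s=now(); im,d,P=snap("wrist"); save("pics/seat1.png",im)
X=np.nan_to_num(P); i=im.astype(int); print(s["time_s"],p.round(4),s["tcp_rot"].round(4))
m=(X[...,0]>.4)&(X[...,0]<.63)&(X[...,1]>-.38)&(X[...,1]<-.16)&(X[...,2]>.078)&(X[...,2]<.1)&(i.min(-1)>110)
n,c,k=plane(P[m],tol=.002); print("rim",n.round(4),np.median(P[m][:,2]),rect(P[m][k][:,:2]))
C=np.array([.5501,.1328,.0929]); hov=C+N*.28
a=np.array([.43,.12,.40])
plan(a,Rdown(.045),18); plan(hov,Rslope(1),6,(a,Rdown(.045)))
E
```

```text
time_s: 14.7
tool_pos: [0.515, -0.2683, 0.2983]
tcp_rot: [3.14, -0.0, 0.553]
ft_force: [0.2, -0.4, -0.2]
opening: 0.0855
grip_force: 0.0
time_s: 15.2
tool_pos: [0.5151, -0.2683, 0.3734]
tcp_rot: [3.137, -0.001, 0.553]
15.2 [ 0.5151 -0.2683  0.3734] [ 3.1371e+00 -1.3000e-03  5.5300e-01]
rim [-6.e-04  5.e-04  1.e+00] 0.08751390279598972 (array([ 0.51593219, -0.26816354]), (110.40680694580078, 55.942848205566406), np.float64(0.5551579668850377))
turn/row [ 0.    -0.     0.028] total shift [ 131.8 -374.6  -28.8]
   [  7.3 -20.8  -1.6]
   [  6.7 -21.   -1.6]
   [  6.1 -21.2  -1.6]
   [  5.5 -21.4  -1.6]
   [  4.9 -21.5  -1.6]
   [  4.3 -21.6  -1.6]
   [  3.7 -21.8  -1.6]
   [  3.1 -21.8  -1.6]
   [  2.5 -21.9  -1.6]
   [  1.9 -22.   -1.6]
   [  1.2 -22.   -1.6]
   [  0.6 -22.1  -1.6]
   [ -0.  -22.1  -1.6]
   [ -0.6 -22.1  -1.6]
   [ -1.3 -22.   -1.6]
   [ -1.9 -22.   -1.6]
   [ -2.5 -21.9  -1.6]
   [ -3.1 -21.8  -1.6]
turn/row [0.    0.093 0.   ] total shift [-27.8  -7.4  69.7]
   [-4.6 -1.2 11.6]
   [-5.7 -1.2 11.1]
   [-6.7 -1.2 10.6]
   [-7.7 -1.2  9.9]
   [-8.5 -1.2  9.1]
   [-9.4 -1.2  8.3]
```

View pics/seat1.png

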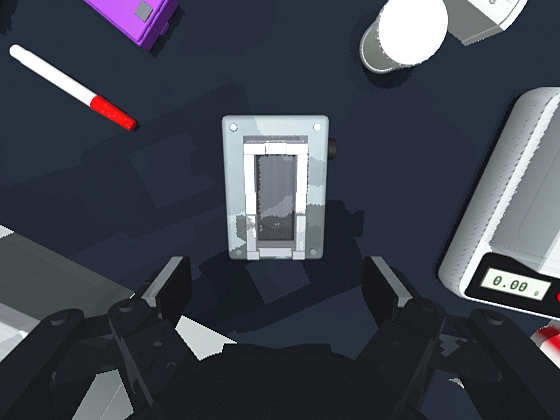

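The tier is seated: rim at 0.0875 (0.088 expected), level, and centred within 0.1 mm of the deck at (272,200). The bystanders are unmoved. Now to the cover.

```bash
python3 -m crank '[{"fingers":0,"x":7.3,"y":-20.8,"z":-1.6,"ax":0,"ay":0,"az":0.028},{"fingers":0,"x":6.7,"y":-21,"z":-1.6,"ax":0,"ay":0,"az":0.028},{"fingers":0,"x":6.1,"y":-21.2,"z":-1.6,"ax":0,"ay":0,"az":0.028},{"fingers":0,"x":5.5,"y":-21.4,"z":-1.6,"ax":0,"ay":0,"az":0.028},{"fingers":0,"x":4.9,"y":-21.5,"z":-1.6,"ax":0,"ay":0,"az":0.028},{"fingers":0,"x":4.3,"y":-21.6,"z":-1.6,"ax":0,"ay":0,"az":0.028},{"fingers":0,"x":3.7,"y":-21.8,"z":-1.6,"ax":0,"ay":0,"az":0.028},{"fingers":0,"x":3.1,"y":-21.8,"z":-1.6,"ax":0,"ay":0,"az":0.028}]' | head -3
python3 -m crank '[{"fingers":0,"x":2.5,"y":-21.9,"z":-1.6,"ax":0,"ay":0,"az":0.028},{"fingers":0,"x":1.9,"y":-22,"z":-1.6,"ax":0,"ay":0,"az":0.028},{"fingers":0,"x":1.2,"y":-22,"z":-1.6,"ax":0,"ay":0,"az":0.028},{"fingers":0,"x":0.6,"y":-22.1,"z":-1.6,"ax":0,"ay":0,"az":0.028},{"fingers":0,"x":0,"y":-22.1,"z":-1.6,"ax":0,"ay":0,"az":0.028},{"fingers":0,"x":-0.6,"y":-22.1,"z":-1.6,"ax":0,"ay":0,"az":0.028},{"fingers":0,"x":-1.3,"y":-22,"z":-1.6,"ax":0,"ay":0,"az":0.028},{"fingers":0,"x":-1.9,"y":-22,"z":-1.6,"ax":0,"ay":0,"az":0.028}]' | head -3
python3 -m crank '[{"fingers":0,"x":-2.5,"y":-21.9,"z":-1.6,"ax":0,"ay":0,"az":0.028},{"fingers":0,"x":-3.1,"y":-21.8,"z":-1.6,"ax":0,"ay":0,"az":0.028},{"fingers":0,"x":-4.6,"y":-1.2,"z":11.6,"ax":0,"ay":0.093,"az":0},{"fingers":0,"x":-5.7,"y":-1.2,"z":11.1,"ax":0,"ay":0.093,"az":0},{"fingers":0,"x":-6.7,"y":-1.2,"z":10.6,"ax":0,"ay":0.093,"az":0},{"fingers":0,"x":-7.7,"y":-1.2,"z":9.9,"ax":0,"ay":0.093,"az":0},{"fingers":0,"x":-8.5,"y":-1.2,"z":9.1,"ax":0,"ay":0.093,"az":0},{"fingers":0,"x":-9.4,"y":-1.2,"z":8.3,"ax":0,"ay":0.093,"az":0}]'|head -3
python3 -m crank '[{"fingers":0,"x":0,"y":0,"z":0,"ax":0,"ay":0,"az":0},{"fingers":0,"x":0,"y":0,"z":0,"ax":0,"ay":0,"az":0}]'|head -1
python3 - <<'E'
from h import *
p,Rm,s=now(); im,d,P=snap("wrist"); save("pics/cover1.png",im)
print(s["time_s"],p.round(4),s["joint_pos"].round(2),"rot err",R.from_matrix(Rm.T@Rslope(1)).as_rotvec().round(3))
X=np.nan_to_num(P); h=(X-np.array([.579,.18,.074]))@N; i=im.astype(int)
m=np.isfinite(P[...,0])&(h>.024)&(h<.04)&(X[...,1]>.06)&(X[...,1]<.185)&(X[...,0]>.45)&(X[...,0]<.67)&(i.min(-1)>110)
u=(P[m]-p)@Rm; u=u[abs(u[:,2]-np.median(u[:,2]))<.004]; r=rect(u[:,:2]); z=np.median(u[:,2])
print(len(u),np.round(r[1],1),(r[0]*1000).round(1),"ang",r[2].round(3),"z",z.round(4),"h",np.median(h[m]).round(4),"world",(p+Rm@np.r_[r[0],z]).round(4))
E
```

```text
time_s: 16.05
tool_pos: [0.476, -0.0948, 0.3824]
tcp_rot: [-3.141, 0.002, 0.328]
time_s: 16.85
tool_pos: [0.438, 0.0774, 0.395]
tcp_rot: [3.14, 0.003, 0.104]
time_s: 17.65
tool_pos: [0.4001, 0.1252, 0.3281]
tcp_rot: [3.14, -0.559, 0.05]
time_s: 17.85
17.85 [0.4006 0.1252 0.329 ] [ 0.15 -0.3   2.3  -0.1   0.59  1.74] rot err [-0.001  0.004  0.005]
6573 [109.   55.6] [3.7 0. ] ang 0.003 z 0.2794 h 0.0325 world [0.5507 0.1322 0.0933]
```

View pics/cover1.png

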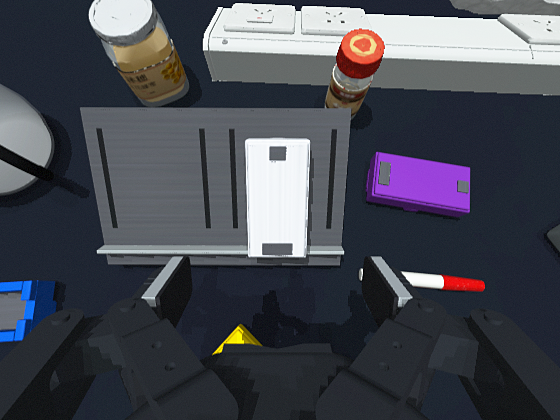

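The white cover is at (277,197), with its long rib (wide end) downhill at (277,249). Correct and descend in two steps.

```bash
python3 -m crank '[{"fingers":0,"x":3.7,"y":0,"z":20,"ax":0,"ay":0.004,"az":0.004},{"fingers":0,"x":0,"y":0,"z":25,"ax":0,"ay":0,"az":0},{"fingers":0,"x":0,"y":0,"z":25,"ax":0,"ay":0,"az":0},{"fingers":0,"x":0,"y":0,"z":20,"ax":0,"ay":0,"az":0},{"fingers":0,"x":0,"y":0,"z":15,"ax":0,"ay":0,"az":0},{"fingers":0,"x":0,"y":0,"z":10,"ax":0,"ay":0,"az":0},{"fingers":0,"x":0,"y":0,"z":0,"ax":0,"ay":0,"az":0}]'
python3 - <<'E'
from h import *
p,Rm,s=now(); print("cover top in tool",(Rm.T@(np.array([.5507,.1322,.0933])-p)*1000).round(1),"rot err",R.from_matrix(Rm.T@Rslope(1)).as_rotvec().round(3))
E
```

```text
time_s: 18.6
tool_pos: [0.4664, 0.1282, 0.2342]
tcp_rot: [-3.141, -0.561, 0.045]
ft_force: [-0.3, 0.4, 0.1]
opening: 0.0852
grip_force: 0.0
cover top in tool [ -3.6  -0.2 164.2] rot err [-0.    -0.002 -0.   ]
```

```bash
python3 -m crank '[{"fingers":0,"x":-3.4,"y":-0.2,"z":8,"ax":0,"ay":-0.002,"az":0},{"fingers":0,"x":0,"y":0,"z":8,"ax":0,"ay":0,"az":0},{"fingers":0,"x":0,"y":0,"z":0,"ax":0,"ay":0,"az":0}]'
python3 - <<'E'
from h import *
p,Rm,s=now(); print("cover top in tool",(Rm.T@(np.array([.5507,.1322,.0933])-p)*1000).round(1),"rot err",R.from_matrix(Rm.T@Rslope(1)).as_rotvec().round(3))
im,d,P=snap("wrist"); X=np.nan_to_num(P); h=(X-np.array([.579,.18,.074]))@N; i=im.astype(int)
m=np.isfinite(P[...,0])&(h>.024)&(h<.04)&(X[...,1]>.06)&(X[...,1]<.185)&(X[...,0]>.45)&(X[...,0]<.67)&(i.min(-1)>110)
u=(P[m]-p)@Rm; u=u[abs(u[:,2]-np.median(u[:,2]))<.003]; print("x range",np.percentile(u[:,0],[.2,99.8]),"y",np.percentile(u[:,1],[.2,99.8]))
E
```

```text
time_s: 18.9
tool_pos: [0.4712, 0.1288, 0.2189]
tcp_rot: [-3.141, -0.56, 0.045]
ft_force: [-0.5, -0.8, -0.0]
opening: 0.0856
grip_force: 0.0
cover top in tool [  0.7   0.2 148.7] rot err [-0.001 -0.001  0.   ]
x range [-0.03265969  0.05462638] y [-0.04698146  0.04588622]
```

Upper edge at +54.6 mm against 55 nominal, so it is centred. Finish the descent and grip.

```bash
python3 -m crank '[{"fingers":0,"x":0.2,"y":0.2,"z":8,"ax":0,"ay":0,"az":0},{"fingers":0,"x":0,"y":0,"z":0,"ax":0,"ay":0,"az":0},{"fingers":0.3,"x":0,"y":0,"z":0,"ax":0,"ay":0,"az":0},{"fingers":0.6,"x":0,"y":0,"z":0,"ax":0,"ay":0,"az":0},{"fingers":1,"x":0,"y":0,"z":0,"ax":0,"ay":0,"az":0},{"fingers":1,"x":0,"y":0,"z":0,"ax":0,"ay":0,"az":0},{"fingers":1,"x":0,"y":0,"z":0,"ax":0,"ay":0,"az":0}]' 50
python3 -m crank '[{"fingers":1,"x":0,"y":0,"z":-5,"ax":0,"ay":0,"az":0},{"fingers":1,"x":0,"y":0,"z":-10,"ax":0,"ay":0,"az":0},{"fingers":1,"x":0,"y":0,"z":-20,"ax":0,"ay":0,"az":0},{"fingers":1,"x":0,"y":0,"z":-25,"ax":0,"ay":0,"az":0},{"fingers":1,"x":0,"y":0,"z":-25,"ax":0,"ay":0,"az":0},{"fingers":1,"x":0,"y":0,"z":-10,"ax":0,"ay":0,"az":0}]' 50
python3 - <<'E'
from h import *
p,Rm,s=now(); print(s["opening"],s["ft_force"].round(2))
a=np.array([.44,.10,.38]); plan(a,Rdown(.045),8)
D=np.array([.51585,-.26817,.36]); plan(D,Rdown(.5552),16,(a,Rdown(.045)))
E
```

```text
time_s: 19.65
tool_pos: [0.4756, 0.1288, 0.2131]
tcp_rot: [-3.141, -0.561, 0.045]
ft_force: [-5.1, -0.8, 5.7]
opening: 0.0553
grip_force: 53.2
time_s: 20.25
tool_pos: [0.4242, 0.1265, 0.2947]
tcp_rot: [-3.141, -0.562, 0.045]
ft_force: [-0.5, -0.3, -1.4]
opening: 0.0554
grip_force: 53.9
0.055398136064319994 [-0.47 -0.27 -1.39]
turn/row [-0.   -0.07  0.  ] total shift [ 57.8  27.2 -64.4]
   [ 7.2  3.4 -8.1]
   [ 6.6  3.4 -8.5]
   [ 6.   3.4 -9. ]
   [ 5.4  3.4 -9.4]
   [ 4.7  3.4 -9.7]
   [  4.    3.4 -10. ]
   [  3.3   3.4 -10.3]
   [  2.6   3.4 -10.5]
turn/row [-0.     0.    -0.032] total shift [ 59.2 371.2  20. ]
   [ 3.7 23.2  1.3]
   [ 3.  23.3  1.3]
   [ 2.2 23.4  1.3]
   [ 1.5 23.4  1.3]
   [ 0.7 23.5  1.3]
   [-0.  23.5  1.3]
   [-0.8 23.5  1.3]
   [-1.5 23.4  1.3]
   [-2.3 23.4  1.3]
   [-3.  23.3  1.3]
   [-3.8 23.2  1.3]
   [-4.5 23.1  1.3]
   [-5.2 22.9  1.3]
   [-6.  22.7  1.3]
   [-6.7 22.5  1.3]
   [-7.4 22.3  1.3]
```

```bash
python3 -m crank '[{"fingers":1,"x":7.2,"y":3.4,"z":-8.1,"ax":0,"ay":-0.07,"az":0},{"fingers":1,"x":6.6,"y":3.4,"z":-8.5,"ax":0,"ay":-0.07,"az":0},{"fingers":1,"x":6,"y":3.4,"z":-9,"ax":0,"ay":-0.07,"az":0},{"fingers":1,"x":5.4,"y":3.4,"z":-9.4,"ax":0,"ay":-0.07,"az":0},{"fingers":1,"x":4.7,"y":3.4,"z":-9.7,"ax":0,"ay":-0.07,"az":0},{"fingers":1,"x":4,"y":3.4,"z":-10,"ax":0,"ay":-0.07,"az":0},{"fingers":1,"x":3.3,"y":3.4,"z":-10.3,"ax":0,"ay":-0.07,"az":0},{"fingers":1,"x":2.6,"y":3.4,"z":-10.5,"ax":0,"ay":-0.07,"az":0}]' | head -3
python3 -m crank '[{"fingers":1,"x":3.7,"y":23.2,"z":1.3,"ax":0,"ay":0,"az":-0.032},{"fingers":1,"x":3,"y":23.3,"z":1.3,"ax":0,"ay":0,"az":-0.032},{"fingers":1,"x":2.2,"y":23.4,"z":1.3,"ax":0,"ay":0,"az":-0.032},{"fingers":1,"x":1.5,"y":23.4,"z":1.3,"ax":0,"ay":0,"az":-0.032},{"fingers":1,"x":0.7,"y":23.5,"z":1.3,"ax":0,"ay":0,"az":-0.032},{"fingers":1,"x":0,"y":23.5,"z":1.3,"ax":0,"ay":0,"az":-0.032},{"fingers":1,"x":-0.8,"y":23.5,"z":1.3,"ax":0,"ay":0,"az":-0.032},{"fingers":1,"x":-1.5,"y":23.4,"z":1.3,"ax":0,"ay":0,"az":-0.032}]' | head -3
python3 -m crank '[{"fingers":1,"x":-2.3,"y":23.4,"z":1.3,"ax":0,"ay":0,"az":-0.032},{"fingers":1,"x":-3,"y":23.3,"z":1.3,"ax":0,"ay":0,"az":-0.032},{"fingers":1,"x":-3.8,"y":23.2,"z":1.3,"ax":0,"ay":0,"az":-0.032},{"fingers":1,"x":-4.5,"y":23.1,"z":1.3,"ax":0,"ay":0,"az":-0.032},{"fingers":1,"x":-5.2,"y":22.9,"z":1.3,"ax":0,"ay":0,"az":-0.032},{"fingers":1,"x":-6,"y":22.7,"z":1.3,"ax":0,"ay":0,"az":-0.032},{"fingers":1,"x":-6.7,"y":22.5,"z":1.3,"ax":0,"ay":0,"az":-0.032},{"fingers":1,"x":-7.4,"y":22.3,"z":1.3,"ax":0,"ay":0,"az":-0.032}]' | head -3
python3 -m crank '[{"fingers":1,"x":0,"y":0,"z":0,"ax":0,"ay":0,"az":0},{"fingers":1,"x":0,"y":0,"z":0,"ax":0,"ay":0,"az":0}]' |head -1
python3 - <<'E'
from h import *
p,Rm,s=now(); print(p.round(4),s["tcp_rot"].round(4),s["ft_force"].round(2),s["time_s"])
plan(np.array([.51593,-.26816,.36]),Rdown(.5552),1)
im,d,P=snap("wrist"); save("pics/held2.png",im)
u=(P-p)@Rm; m=np.isfinite(u[...,0])&(u[...,2]>.12)&(u[...,2]<.155)&(im.min(-1)>110)&(abs(u[...,0])<.08)&(abs(u[...,1])<.034)
q=u[m]; n,c,k=plane(q,tol=.0015); print(len(q),"top plane n",(n*np.sign(n[2])).round(3),c.round(4),k.sum()); print(np.percentile(q[k][:,0],[0,.2,99.8,100])); print(rect(q[k][:,:2]))
E
```

```text
time_s: 21.05
tool_pos: [0.4407, 0.0997, 0.3783]
tcp_rot: [-3.141, 0.003, 0.046]
time_s: 21.85
tool_pos: [0.479, -0.085, 0.3672]
tcp_rot: [-3.141, -0.001, 0.303]
time_s: 22.65
tool_pos: [0.5172, -0.2689, 0.3565]
tcp_rot: [-3.14, -0.001, 0.559]
time_s: 22.85
[ 0.5171 -0.2683  0.3566] [-3.1397e+00 -8.0000e-04  5.5630e-01] [ 0.54  0.38 -2.19] 22.85
turn/row [-0.002 -0.001  0.001] total shift [-0.9 -0.7 -3.4]
   [-0.9 -0.7 -3.4]
19294 top plane n [-0.005  0.001  1.   ] [ 0.0184 -0.0004  0.1411] 16998
[-0.02761184 -0.02586545  0.05297853  0.05412467]
(array([ 0.01330235, -0.00066055]), (81.6585464477539, 52.76405334472656), np.float64(0.003284660184868393))
```

View pics/held2.png

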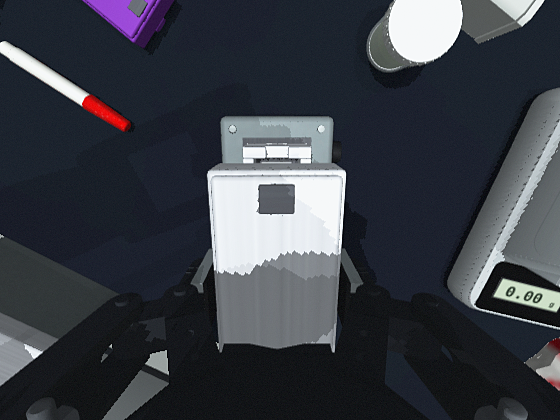

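The cover is held level, narrow rib (277,199) towards the deck's narrow end at (277,152), so it is the right way round. Descend, slowly at the end.

```bash
python3 -m crank '[{"fingers":1,"x":-1.2,"y":-0.3,"z":15,"ax":-0.002,"ay":0,"az":0},{"fingers":1,"x":0,"y":0,"z":20,"ax":0,"ay":0,"az":0},{"fingers":1,"x":0,"y":0,"z":20,"ax":0,"ay":0,"az":0},{"fingers":1,"x":0,"y":0,"z":15,"ax":0,"ay":0,"az":0},{"fingers":1,"x":0,"y":0,"z":10,"ax":0,"ay":0,"az":0},{"fingers":1,"x":0,"y":0,"z":6,"ax":0,"ay":0,"az":0},{"fingers":1,"x":0,"y":0,"z":0,"ax":0,"ay":0,"az":0},{"fingers":1,"x":0,"y":0,"z":0,"ax":0,"ay":0,"az":0}]'
python3 - <<'E'
from h import *
p,Rm,s=now(); print(p.round(4),s["tcp_rot"].round(4),s["ft_force"].round(2)); T=np.array([.51593,-.26816,.2551])-Rdown(.5552)@np.array([.0003,-.0004,0]); plan(T,Rdown(.5552),1)
E
```

```text
time_s: 23.7
tool_pos: [0.5167, -0.2688, 0.2721]
tcp_rot: [3.138, -0.002, 0.558]
ft_force: [0.8, -0.5, -1.4]
opening: 0.0553
grip_force: 53.9
[ 0.5167 -0.2688  0.2721] [ 3.1385e+00 -1.7000e-03  5.5760e-01] [ 0.78 -0.47 -1.4 ]
turn/row [ 0.003 -0.002  0.002] total shift [-0.7 -0.6 17. ]
   [-0.7 -0.6 17. ]
```

```bash
python3 -m crank '[{"fingers":1,"x":-0.7,"y":-0.6,"z":4,"ax":0.002,"ay":-0.001,"az":0.002},{"fingers":1,"x":0,"y":0,"z":4,"ax":0,"ay":0,"az":0},{"fingers":1,"x":0,"y":0,"z":2,"ax":0,"ay":0,"az":0},{"fingers":1,"x":0,"y":0,"z":1,"ax":0,"ay":0,"az":0},{"fingers":1,"x":0,"y":0,"z":1,"ax":0,"ay":0,"az":0}]'
python3 -m crank '[{"fingers":1,"x":0,"y":0,"z":1,"ax":0,"ay":0,"az":0},{"fingers":1,"x":0,"y":0,"z":0,"ax":0,"ay":0,"az":0}]'
```

```text
time_s: 24.2
tool_pos: [0.5154, -0.2685, 0.2594]
tcp_rot: [-3.141, -0.0, 0.556]
ft_force: [-0.5, -0.8, -1.5]
opening: 0.0552
grip_force: 53.9
time_s: 24.4
tool_pos: [0.5154, -0.2684, 0.2584]
tcp_rot: [-3.141, -0.0, 0.556]
ft_force: [0.3, 0.4, -2.9]
opening: 0.0554
grip_force: 53.9
```

The lugs are in: no contact where a misfit would touch (0.2621). Continue down.

```bash
python3 -m crank '[{"fingers":1,"x":0,"y":0,"z":1,"ax":0,"ay":0,"az":0},{"fingers":1,"x":0,"y":0,"z":1,"ax":0,"ay":0,"az":0},{"fingers":1,"x":0,"y":0,"z":0.7,"ax":0,"ay":0,"az":0},{"fingers":1,"x":0,"y":0,"z":0,"ax":0,"ay":0,"az":0}]'
python3 -m crank '[{"fingers":1,"x":0,"y":0,"z":0.7,"ax":0,"ay":0,"az":0},{"fingers":1,"x":0,"y":0,"z":0,"ax":0,"ay":0,"az":0}]'
```

```text
time_s: 24.8
tool_pos: [0.5154, -0.2684, 0.2557]
tcp_rot: [-3.141, -0.0, 0.556]
ft_force: [1.5, -0.9, -2.1]
opening: 0.0551
grip_force: 54.0
time_s: 25.0
tool_pos: [0.5155, -0.2685, 0.2553]
tcp_rot: [3.141, -0.0, 0.556]
ft_force: [-0.2, -0.1, -1.3]
opening: 0.0551
grip_force: 54.0
```

```bash
python3 -m crank '[{"fingers":1,"x":0,"y":0,"z":0.6,"ax":0,"ay":0,"az":0},{"fingers":1,"x":0,"y":0,"z":0,"ax":0,"ay":0,"az":0}]'
```

```text
time_s: 25.2
tool_pos: [0.5156, -0.2686, 0.2551]
tcp_rot: [3.141, -0.0, 0.556]
ft_force: [-1.2, 1.3, 2.5]
opening: 0.0556
grip_force: 54.3
```

Contact at 0.2551, exactly the seated height. Release, rise and verify.

```bash
python3 -m crank '[{"fingers":0.3,"x":0,"y":0,"z":-0.3,"ax":0,"ay":0,"az":0},{"fingers":0.2,"x":0,"y":0,"z":0,"ax":0,"ay":0,"az":0},{"fingers":0,"x":0,"y":0,"z":0,"ax":0,"ay":0,"az":0},{"fingers":0,"x":0,"y":0,"z":0,"ax":0,"ay":0,"az":0},{"fingers":0,"x":0,"y":0,"z":-5,"ax":0,"ay":0,"az":0},{"fingers":0,"x":0,"y":0,"z":-15,"ax":0,"ay":0,"az":0},{"fingers":0,"x":0,"y":0,"z":-25,"ax":0,"ay":0,"az":0},{"fingers":0,"x":0,"y":0,"z":-25,"ax":0,"ay":0,"az":0}]'
python3 -m crank '[{"fingers":0,"x":0,"y":0,"z":-25,"ax":0,"ay":0,"az":0},{"fingers":0,"x":0,"y":0,"z":-25,"ax":0,"ay":0,"az":0},{"fingers":0,"x":0,"y":0,"z":-25,"ax":0,"ay":0,"az":0},{"fingers":0,"x":0,"y":0,"z":0,"ax":0,"ay":0,"az":0},{"fingers":0,"x":0,"y":0,"z":0,"ax":0,"ay":0,"az":0}]' | head -3
python3 - <<'E'
from h import *
im,d,P=snap("wrist"); X=np.nan_to_num(P); i=im.astype(int)
b=(X[...,0]>.4)&(X[...,0]<.63)&(X[...,1]>-.38)&(X[...,1]<-.16)
m=b&(X[...,2]>.1)&(X[...,2]<.13)&(i.min(-1)>110)
n,c,k=plane(P[m],tol=.002); print("cover",n.round(4),np.median(P[m][:,2]),rect(P[m][:,:2]))
im,d=robot.snapshot("side"); save("pics/end.png",im[270:420,150:420].repeat(2,0).repeat(2,1))
E
```

```text
time_s: 26.0
tool_pos: [0.5154, -0.2684, 0.3264]
tcp_rot: [3.142, -0.0, 0.556]
ft_force: [0.1, -0.3, 0.4]
opening: 0.0854
grip_force: 0.0
time_s: 26.5
tool_pos: [0.5156, -0.2685, 0.4015]
tcp_rot: [3.139, -0.001, 0.556]
cover [-3.e-04  3.e-04  1.e+00] 0.113935785162466 (array([ 0.51564081, -0.26825943]), (110.01514434814453, 56.00071716308594), np.float64(0.5566906826714053))
```

View pics/end.png

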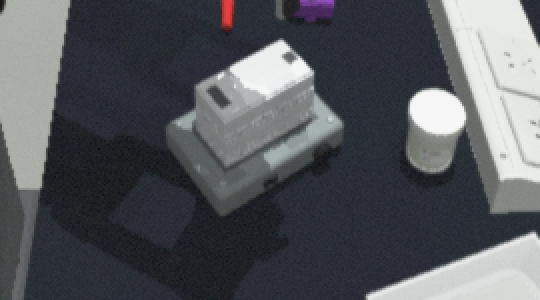

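The stack at (258,100) is closed and level. The cover top is at 0.1139 (0.114 expected), centred within 0.4 mm, with the long rib at the wide end. The sample cup (435,130) is untouched. Handing in.

```bash
python3 -c "
from bench import robot; print(robot.close_job())"
```

```text
the job is handed in; nothing more can be done
None
```

The tier is seated on the shaker's deck and the cover on the tier, both level and the right way round. I released them and handed the job in at about 27 s of the 61 s allowed; the hand-in returned no verdict.

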